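# Dial open the locked medicine chest

## Robot

A 7-joint arm with a two-finger parallel gripper is mounted at the origin on the work surface. World frame = base frame: x ahead of the robot, y to its left, z up, the work surface at z = 0. Lengths are in m, angles in degrees, forces in N, time in s.
With the tool pointing down it reaches from about 0.425 to 0.875 m from the base axis. Payload 4.7 kg.
Tool frame: the origin (TCP) lies between the finger pads; the fingertips stand 22 mm ahead of it and the grasp point (between the pads) lies 3 mm ahead of it (env.tip_reach is the distance from the TCP to the fingertips, in m); z points along the fingers, y is the line along which they close (so a half turn about z gives the same grasp; the last joint's range is limited). The gripper opens to 87 mm and grips with 3 to 60 N. Pads are 19 mm wide; open, the fingers measure 117 mm over their backs; the gripper's body (75 mm by 190 mm) begins 51 mm behind the grasp point.
Start: joints at [76.61, 18.392, -4.016, 83.108, 1.295, 78.541, -3.26], TCP at [0.159, -0.63, 0.245] pointing down, gripper open.
Joint ranges: [-163.93, 163.93], [-17.29, 119.83], [-79.2, 71.16], [3.27, 140.29], [-89.18, 269.18], [5.43, 117.66], [-154.24, 154.24]. Speed limits (degrees/s): [147.25, 147.25, 180, 180, 180, 180, 180].

## Interface

Orientations are given as [roll, pitch, yaw] about the fixed x, y, z axes, in that order (R = Rz(yaw) Ry(pitch) Rx(roll)).
In Python, from cell import env gives the robot as it stands.
- The arm moves only by the shell command python3 -m creep 'ROWS' [FORCE]. ROWS is JSON, one flat list of numbers, 7 for each row, row after row: the finger opening in mm, from 0 to 87, then the shift along the tool's x, y, z in units of 30 mm (1.0 is 30 mm), then the turn, a rotation vector about the tool's x, y, z in units of 6 degrees (1.0 is 6 degrees). A call has 1 to 12 rows; each row is the pose to reach, as a shift and turn from the pose commanded when the call began, along the tool's axes at that moment; what a row does not reach only later rows make up. A row lasts 1/10 s, in which the tool goes at most 50 mm and 8.59 degrees, less where a joint would pass 70% of its speed; a pose out of reach is approached as far as the arm can. A call with a gripper value outside its range is refused whole. The fingers move at their own pace and stop on an object; FORCE is the grip in N (left out, the last holds). Time passes only in rows, so rows that repeat a pose let the fingers close. It gives the time, the measured TCP pose, the force, the opening and the grip force at its end, in the units of the state.
- env.get_obs(): the state, without advancing time (a new reading comes with each control period).
- env.read_camera(name): name is "side" or "top" or "wrist"; returns a dict with "color" (384x512x3 uint8, red, green, blue), "depth" (384x512 float32, m along the optical axis (not along the pixel's ray), 0 where there is no reading), "fovy" (degrees; the focal length in pixels is half the picture's height over the tangent of half this angle, whatever the lens; pixels are square), "cx", "cy" (the principal point, pixels), "D" ([k1, k2, p1, p2, k3] as OpenCV has them; the pictures are not rectified), "R" (3x3) and "t" (3): a world point X has camera coordinates R X + t. Camera axes: x right, y down, z forward; pixel columns grow to the right and rows downward; lengths in m; the calibration is good to about 2 mm. A picture is of the moment at which its call begins.
- env.sign_off(): hands the job in; it is judged then, once.
The state is a dict: "time_s": time; "qpos": joint angles; "joint_velocities": joint speeds; "effort": joint torques, N m; "tool_pos": TCP position; "tool_rot": TCP orientation; "force": force on the tool from outside, world axes, zero at the start; "wrist_torque": the same for the moment, N m; "grip_width": finger opening in m; "grasp_force": force on a finger pad.
Only numpy, scipy, OpenCV 4.12 (cv2) and the standard library are available. Lean on these libraries where they do the work, as an engineer would, in place of code of your own. Each camera call takes 0.05 s, during which the arm holds its last target. There are 200 camera calls.

## Task

Open the locked medicine chest: set the left dial to nine o'clock and the middle dial to two o'clock. We have forgotten the last number, only that it lies somewhere between twelve and three, so with the first two set search with the right dial, turning it until you feel it catch. Then lift the lid until it stays up more than halfway to upright, let go, and leave the other things on the counter where they stand.

Things in the scene. Friction and masses are not known exactly. Their poses are not given: they have to be found in the camera images.
- chest: Light grey steel medicine chest, fixed to the counter, 217 mm deep, 280 wide, 106 high shut. Origin on the counter, 125 mm behind the front face, midway across. x runs from the lock side to the hinge side, y to the left as you face the lock, z up. From the top of the 55 mm front wall (x -125) the lock panel slopes up 25 degrees from level to x -38, z 96 mm, where the level lid begins.
- left_axis (a point): Where the left dial's axis meets the panel face (chest frame -81.5, 82, 75 mm); axes as the chest's. Every dial axis is the panel normal, (-0.423, 0, 0.906) outward in the chest frame; up-slope is (0.906, 0, 0.423). The three dials are alike, 82 mm apart, and turn either way, past every hour, against light friction, under 0.2 N m.
- middle_axis (a point): The same point for the middle dial (chest frame -81.5, 0, 75 mm). Each dial: a black disc 48 mm across, 6 mm high off the panel, with a straight bar grip across it, 40 mm long, 12 mm wide, parallel sides, top 28 mm off the panel, centred on the axis. The pointing end has a narrow nose reaching 28.5 mm from the axis and a white line on top. Twelve raised ticks mark the hours; the long one, up-slope, is twelve.
- right_axis (a point): The same point for the right dial (chest frame -81.5, -82, 75 mm). Behind the panel each dial turns a wheel with one gate, on which a spring-loaded latch bar rests. Only while all three gates are in line does the bar spring 8 mm into them by itself: that frees the lid and locks the dials, which then stop dead within a few degrees. Until then the lid has only about 1 mm of play.
- dial_left (a joint): Angle of the left dial's pointer, rad: 0 at twelve o'clock (up-slope), growing clockwise as seen facing the panel, 0.524 an hour; nine o'clock is -1.571. Its gate passes the latch within about 0.18 rad of that.
- dial_middle (a joint): Angle of the middle dial's pointer, counted likewise; two o'clock is 1.047. Its gate passes the latch within about 0.18 rad of that.
- dial_right (a joint): Angle of the right dial's pointer, counted likewise. Starts at -1.3 to -0.5. Its number is hidden and differs each time, 0.25 to 1.4. With the other two set, the latch springs as the dial comes within 0.13 rad of it; the dial then stops dead about 0.13 rad past it (0.26 rad of play in all) with a clear rise in turning torque, and will not turn on or back.
- latch_window (a point): Centre of a dark window, 22 x 14 mm, on the panel between the middle and right dials, 35 mm up-slope of their axes. In it shows a steel tab of the latch bar, 8 x 10 mm: at the upper end of the window while locked, 8 mm further down-slope once the latch has sprung. The window itself does not move.
- lid_handle (a point): Middle of the lid's handle: a round steel bar 10 mm thick along the chest's y axis, 90 mm between its two posts, its centre 30 mm above the lid's top (25 mm clear beneath the bar), 16 mm behind the lid's front edge. Shut, it lies 114 mm to the front of the hinge line and 40.5 mm above it.
- lid_hinge (a point): Middle of the lid's hinge line, which runs along the chest's y axis at the rear (chest frame 92, 0, 96 mm).
- lid (a joint): Opening of the lid, rad: 0 shut and level, growing as the front edge rises, 1.57 upright, stop at 1.7. Lid 130 mm deep, 284 wide, 10 thick, 0.32 kg. Friction hinges (0.42 N m) keep it at any angle where it is left; about 6 N at the handle lifts it.
- tiers: Bystander: stack of three interlocked pastel plastic trays, 150 x 210 mm, 210 mm high; origin under its centre.
- bell: Bystander: chrome desk bell, 88 mm across, 58 mm high; origin under its centre.
- jar: Bystander: blue glass jar with a knobbed lid, 92 mm across, 132 mm high; origin under its centre.
- tray: Bystander: white tray 120 x 80 x 18 mm with two orange crayons; origin under its centre.

How it is judged (in metres and radians):
On the way, in this order (a step that is already met when the one before it is completed fails the run):
1. the left dial stands at nine o'clock and the middle dial at two, the lid still shut (value of joint dial_left between -1.771 and -1.371 rad and value of joint dial_middle between 0.847 and 1.247 rad and value of joint lid below 0.05 rad), for 0.2 s.
2. the lid has been raised off its seat (value of joint lid above 0.15 rad), for 0.1 s.
At the end, for the whole second after the job is handed in: The lid stands still, more than 0.8 rad (46 degrees) open, held by its hinges alone; the left dial is within 0.25 rad of nine o'clock, the middle one within 0.25 rad of two, the right one between -0.15 and 1.75 rad (at the number found, about twelve to three) (value of joint lid above 0.8 rad and velocity of joint lid between -0.05 and 0.05 rad/s and value of joint dial_left between -1.821 and -1.321 rad and value of joint dial_middle between 0.797 and 1.297 rad and value of joint dial_right between -0.15 and 1.75 rad); the robot touches nothing.
It fails at once if the storage tiers pushed more than 20 mm from its place (distance of tiers from where it was at the start of the episode above 0.02 m).
It fails at once if the bell pushed more than 20 mm from its place (distance of bell from where it was at the start of the episode above 0.02 m).
It fails at once if the jar pushed more than 20 mm from its place (distance of jar from where it was at the start of the episode above 0.02 m).
It fails at once if the crayon tray pushed more than 20 mm from its place (distance of tray from where it was at the start of the episode above 0.02 m).
It also fails if it takes over 72 s, if anything falls off the work surface, if the arm or the gripper's body presses on something with over 40 N, if the wrist force passes 120 N, or if a joint passes its speed limit or range.

## Working session

There is one attempt and no reset: what is moved stays moved. The work goes in short steps, Python scripts to look and compute and a shell command to move; the robot and the scene stay as the last step left them, time stands still between calls to the robot, and variables do not carry over. Pictures are saved under pics/ and viewed, at most 10 in all, crops included, and the job is handed in when it is done.

```bash
ls; mkdir -p pics; python3 - <<'E'
from cell import env
import cv2,numpy as np
o=env.get_obs();print({k:np.round(v,3).tolist() for k,v in o.items()},env.tip_reach)
ims=[]
for n in ("side","top"):
    c=env.read_camera(n);np.savez(f"pics/{n}0.npz",**c)
    print(n,c["fovy"],c["cx"],c["cy"],c["D"],np.round(c["R"],3).tolist(),np.round(c["t"],3))
    cv2.imwrite(f"pics/{n}0.png",cv2.resize(c["color"][...,::-1],(768,576),interpolation=cv2.INTER_CUBIC))
E
```

```text
pics
{'time_s': 0.0, 'qpos': [76.611, 18.439, -4.017, 83.174, 1.294, 78.542, -3.262], 'joint_velocities': [0.007, 0.067, -0.006, -0.049, 0.057, -0.087, 0.016], 'effort': [-0.001, -49.128, -0.404, -31.253, -0.064, 0.044, 0.0], 'tool_pos': [0.159, -0.63, 0.243], 'tool_rot': [-179.891, 0.004, 14.198], 'force': [-0.076, -0.026, -0.236], 'wrist_torque': [0.005, -0.028, -0.037], 'grasp_force': 0.0, 'grip_width': 0.087} 0.022
side 48.42229538628652 253.4001272557554 189.04366436117218 [-0.0602308  0.         0.         0.         0.       ] [[-0.653, -0.757, 0.018], [-0.575, 0.48, -0.663], [0.493, -0.444, -0.748]] [0.393 0.384 1.306]
top 52.7812005709233 257.1393851541373 186.77880136725813 [0.02344901 0.         0.         0.         0.        ] [[0.025, -1.0, -0.01], [-0.995, -0.024, -0.1], [0.099, 0.012, -0.995]] [1.000e-03 5.420e-01 1.165e+00]
```

View pics/top0.png

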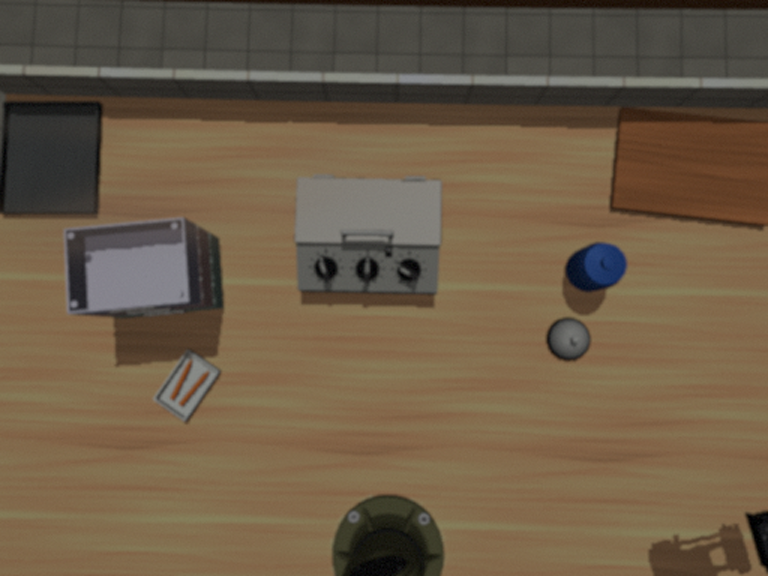

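View pics/side0.png

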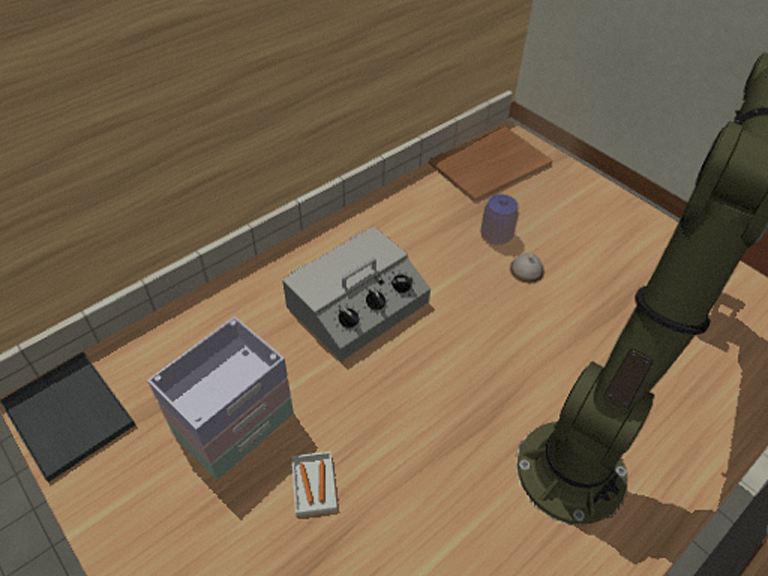

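The top view shows the chest at about (368,235), with dials at (326,268), (367,268) and (409,269) and the handle at (367,237). The jar and bell are well to the right, the tiers and tray to the left.

```bash
python3 - <<'E'
import cv2,numpy as np
t=np.load("pics/top0.npz")["color"][110:205,190:302,::-1]
s=np.load("pics/side0.npz")["color"][145:245,180:295,::-1]
f=lambda a:cv2.resize(a,(400*1,int(a.shape[0]*400/a.shape[1])),interpolation=cv2.INTER_CUBIC)
a=cv2.resize(t,None,fx=3.5,fy=3.5,interpolation=cv2.INTER_CUBIC);b=cv2.resize(s,None,fx=3.5,fy=3.5,interpolation=cv2.INTER_CUBIC)
h=max(a.shape[0],b.shape[0]);z=np.zeros((h,a.shape[1]+b.shape[1],3),np.uint8);z[:a.shape[0],:a.shape[1]]=a;z[:b.shape[0],a.shape[1]:]=b
z=np.clip(z*1.6,0,255).astype(np.uint8);print(z.shape,a.shape);cv2.imwrite("pics/c1.png",z)
E
```

```text
(350, 794, 3) (332, 392, 3)
```

View pics/c1.png

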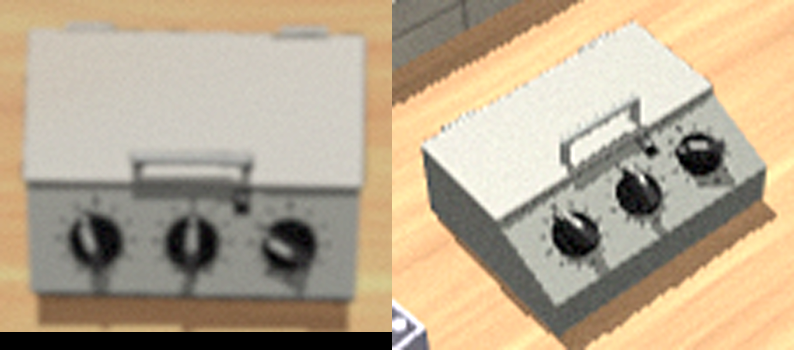

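Corners of the chest can be read in both views; the white lines put the left pointer near eleven, the middle near twelve and the right near ten.

```bash
cat > h.py <<'E'
import numpy as np,cv2
from scipy.optimize import least_squares
from scipy.spatial.transform import Rotation as Ro
def proj(c,P):
    f=192/np.tan(np.radians(float(c["fovy"]))/2)
    K=np.array([[f,0,c["cx"]],[0,f,c["cy"]],[0,0,1.]],float)
    return cv2.projectPoints(np.atleast_2d(P).astype(float),cv2.Rodrigues(np.array(c["R"]))[0],np.array(c["t"],float),K,np.array(c["D"],float))[0][:,0]
def Rz(a): return Ro.from_euler('z',a).as_matrix()
A=Rz  # alias
E
python3 - <<'E'
from h import *
t,s=np.load("pics/top0.npz"),np.load("pics/side0.npz")
L=[(-.038,.142,.106),(-.038,-.142,.106),(.092,.142,.106),(.092,-.142,.106),(-.125,.14,.055),(-.125,-.14,.055),(-.022,.045,.136),(-.022,-.045,.136)]
T=np.array([(26,184),(363,186),(28,31),(364,37),(35,291),(355,298),(133,157),(252,157)])/3.5+(190,110)
S=np.array([(498,222),(714,88),(424,148),(635,24),(555,305),(766,165),(562,148),(637,100)]);S=(S-(392,0))/3.5+(180,145)
L=np.array(L)
def r(p,k=0):
    W=L@Rz(p[2]).T+[p[0],p[1],0]
    return np.r_[(proj(t,W)-T),(proj(s,W)-S)].ravel()
q=least_squares(r,[.6,0.03,0],loss='soft_l1');print(q.x,np.degrees(q.x[2]));print(r(q.x).reshape(-1,2).round(1).tolist())
E
```

```text
[0.63945088 0.05205468 0.00591374] 0.33883235955532565
[[-1.9, -0.3], [-0.1, 0.9], [-1.0, -0.5], [0.1, -0.6], [-2.0, 0.6], [-0.2, 0.2], [0.2, 0.7], [-1.9, 1.3], [0.4, -1.1], [0.5, -1.7], [-0.9, -1.9], [-0.1, -2.1], [1.2, -0.2], [0.7, -0.7], [1.3, -2.4], [-0.3, -0.9]]
```

```bash
cat >> h.py <<'E'
import json,os
def chest(): return json.load(open('chest.json')) if os.path.exists('chest.json') else [.6395,.052,.0059]
def C2W(p):
    x,y,a=chest(); return Rz(a)@np.array(p,float)+[x,y,0]
AX={'left':(-.0815,.082,.075),'middle':(-.0815,0,.075),'right':(-.0815,-.082,.075)}
def dialpose(name,off,th,up=0):
    "TCP pose off metres above the panel, tool turned th deg (clockwise+)"
    a=chest()[2];U=np.array([.9063,0,.4226]);Z=np.array([.4226,0,-.9063])
    R=Rz(a)@np.c_[U,[0,-1,0],Z]@Rz(np.radians(th))
    return C2W(np.array(AX[name])-Z*off+U*up),R
def delta(P,R):
    from cell import env
    o=env.get_obs();R0=Ro.from_euler('xyz',o['tool_rot'],degrees=True).as_matrix()
    d=R0.T@(P-o['tool_pos']);w=Ro.from_matrix(R0.T@R).as_rotvec(degrees=True)
    print('shift',(d/.03).round(3),'turn',(w/6).round(3),'rows',round(np.linalg.norm(d)/.05,1),round(np.linalg.norm(w)/8.59,1),'t',o['time_s'],'q',np.round(o['qpos']).tolist(),'w',o['grip_width'])
E
python3 - <<'E'
from h import *
delta(*dialpose('middle',.17,0))
from cell import env
o=env.get_obs();c=env.read_camera('wrist');R0=Ro.from_euler('xyz',o['tool_rot'],degrees=True).as_matrix()
cam=-c['R'].T@c['t'];print('cam in tool',R0.T@(cam-o['tool_pos']),(R0.T@c['R'].T).round(2).tolist(),c['fovy'])
E
```

```text
shift [ 16.13  -19.327   0.515] turn [-0.52   4.149  2.27 ] rows 15.1 3.3 t 0.1 q [77.0, 18.0, -4.0, 83.0, 1.0, 79.0, -3.0] w 0.08706741718092324
cam in tool [ 0.0795272   0.00015937 -0.14055346] [[-0.0, -0.96, -0.29], [1.0, 0.0, -0.0], [0.0, -0.29, 0.96]] 68.95368326450306
```

```bash
python3 -m creep '[60,16.1,-19.3,0.2,-0.5,4.15,2.3,60,16.1,-19.3,0.2,-0.5,4.15,2.3,60,16.1,-19.3,0.2,-0.5,4.15,2.3,60,16.1,-19.3,0.2,-0.5,4.15,2.3,60,16.1,-19.3,0.2,-0.5,4.15,2.3,60,16.1,-19.3,0.2,-0.5,4.15,2.3,60,16.1,-19.3,0.2,-0.5,4.15,2.3,60,16.1,-19.3,0.2,-0.5,4.15,2.3,60,16.1,-19.3,0.2,-0.5,4.15,2.3,60,16.1,-19.3,0.2,-0.5,4.15,2.3,60,16.1,-19.3,0.2,-0.5,4.15,2.3,60,16.1,-19.3,0.2,-0.5,4.15,2.3]' 10; python3 -c "
from h import *
delta(*dialpose('middle',.17,0))"
```

```text
time_s: 1.35
tool_pos: [0.3885, -0.2335, 0.2111]
tool_rot: [-178.7, -23.9, -0.3]
force: [-0.3, -1.1, 0.4]
grip_width: 0.0597
grasp_force: 0.0
shift [ 3.173 -9.486  0.957] turn [-0.165  0.19  -0.1  ] rows 6.0 0.2 t 1.35 q [45.0, -17.0, -4.0, 126.0, -22.0, 55.0, -40.0] w 0.059718752785988406
```

```bash
python3 -m creep '[60,3.2,-9.5,0.95,-0.15,0.2,-0.1,60,3.2,-9.5,0.95,-0.15,0.2,-0.1,60,3.2,-9.5,0.95,-0.15,0.2,-0.1,60,3.2,-9.5,0.95,-0.15,0.2,-0.1,60,3.2,-9.5,0.95,-0.15,0.2,-0.1,60,3.2,-9.5,0.95,-0.15,0.2,-0.1,60,3.2,-9.5,0.95,-0.15,0.2,-0.1,60,3.2,-9.5,0.95,-0.15,0.2,-0.1,60,3.2,-9.5,0.95,-0.15,0.2,-0.1]' 10; python3 -c "
from h import *
delta(*dialpose('middle',.17,0))
from cell import env
c=env.read_camera('wrist');np.savez('pics/w1.npz',**c)
cv2.imwrite('pics/w1.png',cv2.resize(c['color'][...,::-1],(768,576),interpolation=cv2.INTER_CUBIC))"
```

```text
time_s: 2.25
tool_pos: [0.493, 0.0565, 0.23]
tool_rot: [-179.8, -25.0, 0.8]
force: [-0.7, -0.0, -0.3]
grip_width: 0.0598
grasp_force: 0.0
shift [-0.22   0.178 -0.071] turn [-0.073  0.003  0.071] rows 0.2 0.1 t 2.25 q [-2.0, -17.0, -9.0, 124.0, 2.0, 48.0, -102.0] w 0.059784523639676845
```

View pics/w1.png

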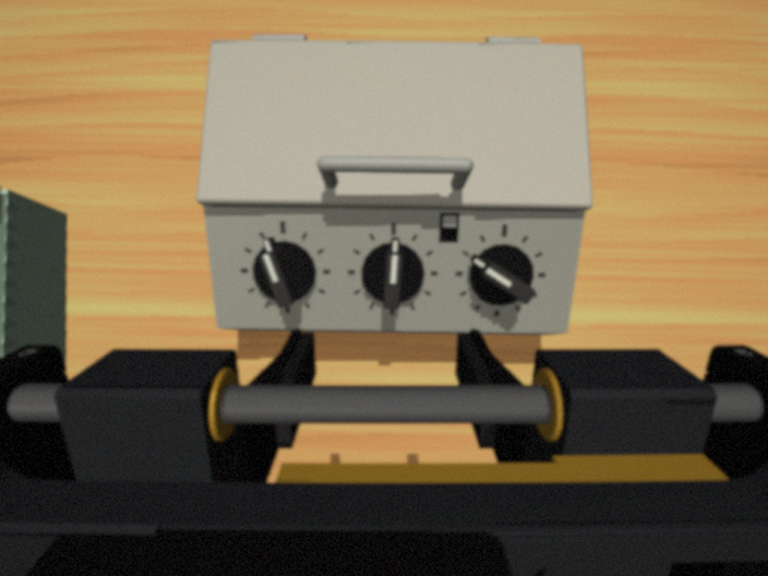

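```bash
python3 - <<'E'
from h import *
c=np.load("pics/w1.npz")
L=np.array([(-.038,.142,.106),(-.038,-.142,.106),(.092,.142,.106),(.092,-.142,.106),(-.125,.14,.055),(-.125,-.14,.055),(-.022,.045,.136),(-.022,-.045,.136)])
T=np.array([(199,202),(591,206),(211,42),(582,45),(218,328),(568,333),(321,163),(469,164)])/1.5
def r(p): return (proj(c,L@Rz(p[2]).T+[p[0],p[1],0])-T).ravel()
q=least_squares(r,[.64,0.052,0],loss='soft_l1');print(q.x,r(q.x).reshape(-1,2).round(1).tolist())
json.dump(q.x.tolist(),open('chest.json','w'))
# dial centres: intersect pixel with panel + pointer angles (line on top at 28mm)
f=192/np.tan(np.radians(float(c["fovy"]))/2);K=np.array([[f,0,c["cx"]],[0,f,c["cy"]],[0,0,1.]])
def onplane(uv,h):
    n=cv2.undistortPoints(np.array([[uv]],float)/1.5,K,c["D"].astype(float))[0,0]
    d=c["R"].T@[n[0],n[1],1];o=-c["R"].T@c["t"];a=Rz(q.x[2])
    d=a.T@d;o=a.T@(o-[q.x[0],q.x[1],0]);N=np.array([-.4226,0,.9063]);p0=np.array([-.0815,0,.075])+h*N
    X=o+d*(N@(p0-o))/(N@d)-p0;return np.array([X@[.9063,0,.4226],-X[1]])*1000
for nm,tip,mid in(('L',(266,241),(276,281)),('M',(396,240),(392,281)),('R',(474,261),(510,285))):
    a,b=onplane(tip,.028),onplane(mid,.028);d=a-b;print(nm,a.round(1),b.round(1),np.degrees(np.arctan2(d[1],d[0])).round(1))
for nm,u in(('Ldisc',(285,271)),('Mdisc',(393,272)),('Rdisc',(501,274))):print(nm,onplane(u,.006).round(1))
E
```

```text
[0.64181842 0.05219804 0.00316552] [[-2.6, 0.2], [2.9, 0.4], [-1.1, -2.5], [1.3, -2.4], [-0.1, -0.0], [-0.0, -0.5], [3.1, 0.6], [-2.0, 0.9]]
L [ 28.7 -87.7] [  0.2 -82.7] -10.0
M [30.3  1. ] [ 1.2 -1.3] 4.5
R [16.3 55. ] [-0.7 81.4] -57.3
Ldisc [  1.6 -81.5]
Mdisc [ 1.8 -0.4]
Rdisc [ 1.2 80.6]
```

The panel is well fitted (disc centres within 2 mm). Pointers: left about -11°, middle about +3°, right about -59°; latch tab is at the window's upper end (449,220).

```bash
python3 -c "
from h import *
delta(*dialpose('left',.075,-11,.001))"
```

```text
shift [-0.082 -2.629  3.134] turn [-0.069  0.006 -1.771] rows 2.5 1.2 t 2.3 q [-2.0, -17.0, -9.0, 124.0, 2.0, 48.0, -101.0] w 0.06017008588259092
```

```bash
python3 -m creep '[50,-0.1,-2.6,0,-0.07,0,-1.8,45,-0.1,-2.6,3.1,-0.07,0,-1.8,45,-0.1,-2.6,3.1,-0.07,0,-1.8,45,-0.1,-2.6,3.1,-0.07,0,-1.8,45,-0.1,-2.6,3.1,-0.07,0,-1.8,45,-0.1,-2.6,3.1,-0.07,0,-1.8]' 10; python3 -c "
from h import *
delta(*dialpose('left',.032,-11,.001))"
```

```text
time_s: 2.9
tool_pos: [0.5299, 0.1302, 0.146]
tool_rot: [174.9, -24.6, 12.1]
force: [0.0, 0.4, 1.3]
grip_width: 0.0449
grasp_force: 0.0
shift [-0.035 -0.133  1.502] turn [ 0.022 -0.018 -0.027] rows 0.9 0.0 t 2.9 q [-4.0, -5.0, -18.0, 124.0, 13.0, 37.0, -110.0] w 0.04492071934471645
```

```bash
python3 -m creep '[45,0,-0.1,0.8,0,0,0,45,0,-0.1,1.5,0,0,0,45,0,-0.1,1.5,0,0,0,14,0,-0.1,1.5,0,0,0,0,0,-0.1,1.5,0,0,0,0,0,-0.1,1.5,0,0,0,0,0,-0.1,1.5,0,0,0,0,0,-0.1,1.5,0,0,0]' 15; python3 -c "
from h import *
delta(*dialpose('left',.032,-50,.001));delta(*dialpose('left',.032,-90,.001))"
```

```text
time_s: 3.7
tool_pos: [0.5476, 0.1352, 0.1039]
tool_rot: [174.9, -24.5, 12.3]
force: [-1.4, -0.2, 2.3]
grip_width: 0.013
grasp_force: 12.3
shift [-0.004  0.044 -0.018] turn [ 9.000e-03 -3.000e-03 -6.495e+00] rows 0.0 4.5 t 3.7 q [-4.0, 1.0, -18.0, 124.0, 18.0, 32.0, -114.0] w 0.01302655645737731
shift [-0.004  0.044 -0.018] turn [ 1.0000e-02 -0.0000e+00 -1.3162e+01] rows 0.0 9.2 t 3.7 q [-4.0, 1.0, -18.0, 124.0, 18.0, 32.0, -114.0] w 0.01302655645737731
```

```bash
python3 -m creep '[0,0,0,0,0,0,-1.2,0,0,0,0,0,0,-2.4,0,0,0,0,0,0,-3.6,0,0,0,0,0,0,-4.8,0,0,0,0,0,0,-6,0,0,0,0,0,0,-7.2,0,0,0,0,0,0,-8.4,0,0,0,0,0,0,-9.6,0,0,0,0,0,0,-10.8,0,0,0,0,0,0,-12,0,0,0,0,0,0,-13.1,0,0,0,0,0,0,-13.1]' 20; python3 -c "
from h import *
delta(*dialpose('left',.032,-90,.001));from cell import env;print(env.get_obs()['wrist_torque'])"
```

```text
time_s: 4.9
tool_pos: [0.5475, 0.1354, 0.1038]
tool_rot: [155.0, -0.1, 89.9]
force: [-3.3, 0.3, 4.3]
grip_width: 0.0116
grasp_force: 19.9
shift [-0.048  0.009 -0.02 ] turn [ 0.002  0.006 -0.057] rows 0.0 0.0 t 4.9 q [-2.0, 1.0, -20.0, 124.0, 18.0, 32.0, -36.0] w 0.011581449871119377
[-0.07324071  0.65115736  0.08595594]
```

```bash
python3 -m creep '[45,0,0,0,0,0,0,45,0,0,0,0,0,0,45,0,0,-1,0,0,0,45,0,0,-2,0,0,0,45,0,0,-2,0,0,0]'; python3 -c "
from h import *
delta(*dialpose('middle',.085,-177,.001))"
```

```text
time_s: 5.4
tool_pos: [0.5235, 0.136, 0.1616]
tool_rot: [154.6, -0.2, 89.8]
force: [0.7, -0.1, 0.2]
grip_width: 0.0419
grasp_force: 0.0
shift [-2.805 -0.061  0.295] turn [  0.054   0.039 -14.577] rows 1.7 10.2 t 5.4 q [-2.0, -7.0, -20.0, 124.0, 11.0, 39.0, -30.0] w 0.041902439854864366
```

```bash
python3 -m creep '[45,-2.8,-0.05,0.2,0,0,-1.4,45,-2.8,-0.05,0.2,0,0,-2.8,45,-2.8,-0.05,0.2,0,0,-4.2,45,-2.8,-0.05,0.2,0,0,-5.6,45,-2.8,-0.05,0.2,0,0,-7,45,-2.8,-0.05,0.2,0,0,-8.4,45,-2.8,-0.05,0.2,0,0,-9.8,45,-2.8,-0.05,0.2,0,0,-11.2,45,-2.8,-0.05,0.2,0,0,-12.6,45,-2.8,-0.05,0.2,0,0,-14,45,-2.8,-0.05,0.2,0.05,0.04,-14.6,45,-2.8,-0.05,0.2,0.05,0.04,-14.6]'; python3 -c "
from h import *
delta(*dialpose('middle',.032,-177,.001))"
```

```text
time_s: 6.6
tool_pos: [0.5229, 0.0508, 0.1505]
tool_rot: [178.8, 24.6, 177.1]
force: [-0.7, 0.2, 0.0]
grip_width: 0.0449
grasp_force: 0.0
shift [-0.112  0.042  1.742] turn [-0.02  -0.069  0.031] rows 1.0 0.1 t 6.6 q [-8.0, -8.0, -3.0, 127.0, 7.0, 37.0, 71.0] w 0.04491441875258201
```

```bash
python3 -m creep '[45,-0.1,0.04,0.8,0,-0.05,0,45,-0.1,0.04,1.74,0,-0.05,0,45,-0.1,0.04,1.74,0,-0.05,0,14,-0.1,0.04,1.74,0,-0.05,0,0,-0.1,0.04,1.74,0,-0.05,0,0,-0.1,0.04,1.74,0,-0.05,0,0,-0.1,0.04,1.74,0,-0.05,0,0,-0.1,0.04,1.74,0,-0.05,0]' 20; python3 -c "
from h import *
delta(*dialpose('middle',.032,-120,.001))"
```

```text
time_s: 7.4
tool_pos: [0.5478, 0.0524, 0.106]
tool_rot: [178.7, 25.0, 177.1]
force: [-1.5, 11.0, 2.9]
grip_width: 0.013
grasp_force: 7.0
shift [ 0.024 -0.017  0.047] turn [-6.000e-03  9.000e-03  9.532e+00] rows 0.0 6.7 t 7.4 q [-8.0, -2.0, -3.0, 127.0, 9.0, 30.0, 69.0] w 0.013003609340711538
```

```bash
python3 -m creep '[0,0,0,0,0,0,0,0,0,0,0,0,0,1,0,0,0,0,0,0,2,0,0,0,0,0,0,3,0,0,0,0,0,0,4,0,0,0,0,0,0,5,0,0,0,0,0,0,6,0,0,0,0,0,0,7,0,0,0,0,0,0,8,0,0,0,0,0,0,9,0,0,0,0,0,0,9.6,0,0,0,0,0,0,9.6]' 20; python3 -c "
from h import *
delta(*dialpose('middle',.032,-120,.001));delta(*dialpose('middle',.085,-120,.001));from cell import env;print(env.get_obs()['wrist_torque'])"
```

```text
time_s: 8.6
tool_pos: [0.5473, 0.052, 0.1058]
tool_rot: [158.0, 12.1, 117.3]
force: [-4.7, 1.0, 5.7]
grip_width: 0.0118
grasp_force: 20.0
shift [-0.    -0.008  0.047] turn [-0.018  0.01  -0.077] rows 0.0 0.1 t 8.6 q [-7.0, -2.0, -5.0, 127.0, 9.0, 30.0, 12.0] w 0.011821972823116979
shift [-0.002 -0.012 -1.72 ] turn [-0.018  0.01  -0.077] rows 1.0 0.1 t 8.6 q [-7.0, -2.0, -5.0, 127.0, 9.0, 30.0, 12.0] w 0.011821972823116979
[ 0.12056873  0.87921157 -0.02324703]
```

```bash
python3 -m creep '[45,0,0,0,0,0,0,45,0,0,0,0,0,0,45,0,0,-1,0,0,0,45,0,0,-2,0,0,0,45,0,0,-2,0,0,-1,45,0,0,-2,0,0,-2.4,45,0,0,-2,0,0,-3.8,45,0,0,-2,0,0,-5.2,45,0,0,-2,0,0,-6.6,45,0,0,-2,0,0,-8,45,0,0,-2,0,0,-9.4]'; python3 -c "
from h import *
delta(*dialpose('right',.085,-239,.001))"
```

```text
time_s: 9.7
tool_pos: [0.5221, 0.0519, 0.1594]
tool_rot: [178.4, 24.9, 176.2]
force: [-0.1, -0.3, -0.1]
grip_width: 0.0448
grasp_force: 0.0
shift [-0.172 -2.73   0.26 ] turn [-1.000e-02 -1.900e-02 -1.044e+01] rows 1.6 7.3 t 9.7 q [-13.0, -9.0, 1.0, 127.0, 9.0, 38.0, 69.0] w 0.044820408485506155
```

```bash
python3 -m creep '[45,-0.17,-2.73,0.25,0,0,-1.3,45,-0.17,-2.73,0.25,0,0,-2.6,45,-0.17,-2.73,0.25,0,0,-3.9,45,-0.17,-2.73,0.25,0,0,-5.2,45,-0.17,-2.73,0.25,0,0,-6.5,45,-0.17,-2.73,0.25,0,0,-7.8,45,-0.17,-2.73,0.25,0,0,-9.1,45,-0.17,-2.73,0.25,0,0,-10.4,45,-0.17,-2.73,0.25,0,0,-10.4,45,-0.17,-2.73,0.25,0,0,-10.4]'; python3 -c "
from h import *
delta(*dialpose('right',.032,-239,.001))
from cell import env
c=env.read_camera('wrist');np.savez('pics/w2.npz',**c)
a=c['color'][...,::-1]
t=env.read_camera('top')['color'][150:190,190:300,::-1]
a=cv2.resize(a,(640,480));t=cv2.resize(t,(640,233)//np.array(2) if 0 else (320,116),interpolation=cv2.INTER_CUBIC)
z=np.zeros((600,640,3),np.uint8);z[:480]=a;z[482:598,:320]=t;cv2.imwrite('pics/w2.png',z)"
```

```text
time_s: 10.7
tool_pos: [0.525, -0.0299, 0.1526]
tool_rot: [-158.4, 12.8, -119.2]
force: [0.2, -0.4, -0.2]
grip_width: 0.0452
grasp_force: 0.0
shift [-0.005 -0.018  1.779] turn [ 0.002 -0.018 -0.127] rows 1.1 0.1 t 10.7 q [-19.0, -10.0, 18.0, 128.0, 6.0, 37.0, 144.0] w 0.04522878652607205
```

View pics/w2.png

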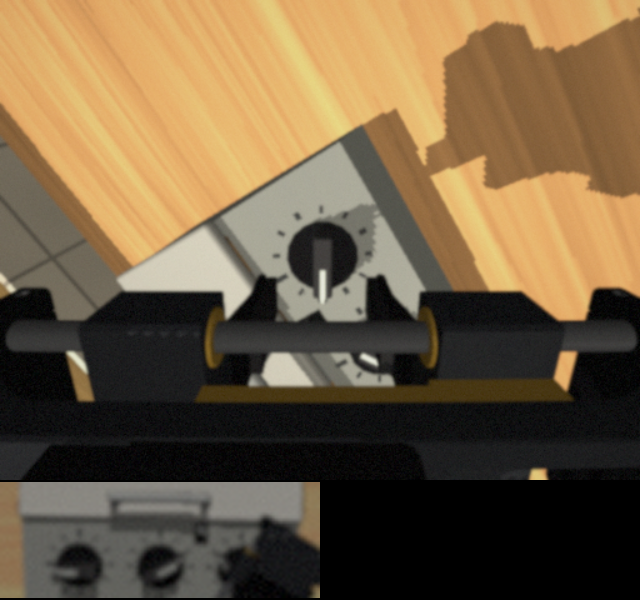

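The wrist picture shows the right bar upright at (322,265), centred between the fingers. The inset shows the left dial at nine and the middle at two.

```bash
python3 -m creep '[45,0,0,0.8,0,0,0,45,0,0,1.75,0,0,0,45,0,0,1.75,0,0,0,14,0,0,1.75,0,0,0,0,0,0,1.75,0,0,0,0,0,0,1.75,0,0,0,0,0,0,1.75,0,0,0,0,0,0,1.75,0,0,0,0,0,0,1.75,0,0,0]' 20; python3 -c "
from h import *
delta(*dialpose('right',.032,-180,.001));from cell import env;print(env.get_obs()['wrist_torque'])"
```

```text
time_s: 11.7
tool_pos: [0.5466, -0.0294, 0.1053]
tool_rot: [-158.4, 12.7, -119.0]
force: [-5.3, 1.3, 5.1]
grip_width: 0.0119
grasp_force: 20.0
shift [ 0.005 -0.039  0.045] turn [ 5.000e-03 -2.100e-02  9.735e+00] rows 0.0 6.8 t 11.7 q [-20.0, -3.0, 20.0, 128.0, 2.0, 30.0, 148.0] w 0.011947774535331884
[0.46580223 1.06743376 0.1168591 ]
```

```bash
cat >> h.py <<'E'
def feel():
    from cell import env
    o=env.get_obs();R0=Ro.from_euler('xyz',o['tool_rot'],degrees=True).as_matrix()
    Rb=dialpose('right',.03,-180)[1];w=Ro.from_matrix(Rb.T@R0).as_rotvec(degrees=True)
    print('dial deg',w.round(1),'tool torque',(R0.T@o['wrist_torque']).round(3),'F',np.round(o['force'],1),'t',o['time_s'])
E
python3 -m creep '[0,0,0,0,0,0,1,0,0,0,0,0,0,2,0,0,0,0,0,0,3,0,0,0,0,0,0,4,0,0,0,0,0,0,5,0,0,0,0,0,0,6,0,0,0,0,0,0,7,0,0,0,0,0,0,8,0,0,0,0,0,0,9,0,0,0,0,0,0,9.5]' 20; python3 -c "
from h import *
feel()"
```

```text
time_s: 12.7
tool_pos: [0.5463, -0.0289, 0.1052]
tool_rot: [-179.4, 24.8, -178.4]
force: [-6.1, 2.5, 5.4]
grip_width: 0.0119
grasp_force: 20.0
dial deg [ 0.   0.1 -1.3] tool torque [-0.731  1.096 -0.11 ] F [-6.1  2.5  5.4] t 12.7
```

```bash
python3 -m creep '[0,0,0,0,0,0,0.4,0,0,0,0,0,0,0.8,0,0,0,0,0,0,1.2,0,0,0,0,0,0,1.6,0,0,0,0,0,0,2]'; python3 -c "
from h import *
feel()"
```

```text
time_s: 13.2
tool_pos: [0.5463, -0.0288, 0.1051]
tool_rot: [175.1, 24.4, 168.5]
force: [-7.3, 3.3, 5.9]
grip_width: 0.0119
grasp_force: 20.0
dial deg [ 0.   0.2 10.6] tool torque [-0.547  1.212 -0.053] F [-7.3  3.3  5.9] t 13.2
```

```bash
python3 -m creep '[0,0,0,0,0,0,0.4,0,0,0,0,0,0,0.8,0,0,0,0,0,0,1.2]'; python3 -c "
from h import *
feel()"
```

```text
time_s: 13.5
tool_pos: [0.5463, -0.0287, 0.1051]
tool_rot: [171.9, 23.6, 160.7]
force: [-6.6, 2.9, 5.5]
grip_width: 0.0116
grasp_force: 20.0
dial deg [ 0.   0.2 17.8] tool torque [-0.431  1.316  0.119] F [-6.6  2.9  5.5] t 13.5
```

```bash
python3 -m creep '[0,0,0,0,0,0,0.4,0,0,0,0,0,0,0.8,0,0,0,0,0,0,1.2]'; python3 -c "
from h import *
feel()"
```

```text
time_s: 13.8
tool_pos: [0.5464, -0.0287, 0.1052]
tool_rot: [168.9, 22.4, 153.0]
force: [-5.9, 3.1, 5.2]
grip_width: 0.0119
grasp_force: 20.0
dial deg [ 0.   0.1 25. ] tool torque [-0.247  1.329 -0.042] F [-5.9  3.1  5.2] t 13.8
```

```bash
python3 -m creep '[0,0,0,0,0,0,0.4,0,0,0,0,0,0,0.8]'; python3 -c "
from h import *
feel()"
```

```text
time_s: 14.0
tool_pos: [0.5464, -0.0286, 0.1052]
tool_rot: [167.0, 21.4, 147.9]
force: [-5.4, 3.2, 5.7]
grip_width: 0.0121
grasp_force: 20.0
dial deg [ 0.   0.1 29.8] tool torque [-0.179  1.378 -0.018] F [-5.4  3.2  5.7] t 14.0
```

```bash
python3 -m creep '[0,0,0,0,0,0,0.4,0,0,0,0,0,0,0.8]'; python3 -c "
from h import *
feel()"
```

```text
time_s: 14.2
tool_pos: [0.5464, -0.0286, 0.1052]
tool_rot: [165.3, 20.2, 142.9]
force: [-6.3, 3.9, 6.1]
grip_width: 0.0122
grasp_force: 20.1
dial deg [ 0.   0.1 34.6] tool torque [-0.079  1.385 -0.274] F [-6.3  3.9  6.1] t 14.2
```

```bash
python3 -m creep '[0,0,0,0,0,0,0.4,0,0,0,0,0,0,0.8]'; python3 -c "
from h import *
feel()"
```

```text
time_s: 14.4
tool_pos: [0.5466, -0.0287, 0.1053]
tool_rot: [163.6, 19.0, 138.1]
force: [-3.7, 1.7, 4.4]
grip_width: 0.0127
grasp_force: 20.9
dial deg [ 0.1  0.1 39.3] tool torque [ 0.089  1.046 -0.48 ] F [-3.7  1.7  4.4] t 14.4
```

```bash
python3 -m creep '[0,0,0,0,0,0,0.4]'; python3 -c "
from h import *
feel()
from cell import env
P=C2W(np.array([-.0815,-.041,.075])+.035*np.array([.9063,0,.4226]))
I=[]
for n in('top','side','wrist'):
    c=env.read_camera(n);u=proj(c,P)[0];print(n,u)
    x,y=np.clip(u,24,(487,359)).astype(int);I.append(cv2.resize(c['color'][y-24:y+24,x-24:x+24,::-1],(264,264),interpolation=cv2.INTER_CUBIC))
cv2.imwrite('pics/win.png',np.hstack(I))"
```

```text
time_s: 14.5
tool_pos: [0.5467, -0.0288, 0.1053]
tool_rot: [162.9, 18.3, 135.7]
force: [-5.3, 3.1, 3.9]
grip_width: 0.0132
grasp_force: 21.5
dial deg [ 0.1  0.1 41.7] tool torque [ 0.154  1.115 -0.525] F [-5.3  3.1  3.9] t 14.5
top [258.54454073 167.49913327]
side [253.27511194 186.10001158]
wrist [334.54733448 226.89334819]
```

View pics/win.png

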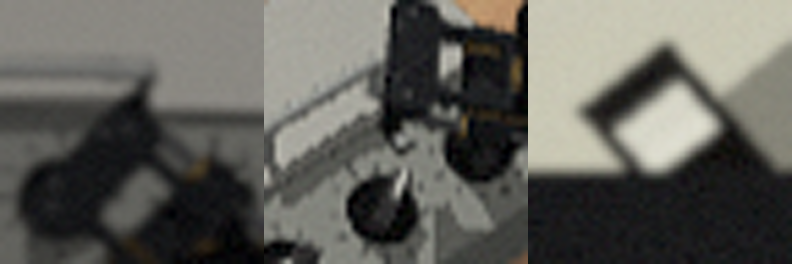

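The wrist crop shows the tab against the window's down-slope end (upper left, about (665,125)) with the dark space now up-slope. The torque has risen to 0.5 N m, so the latch has sprung near 35°. I'll relax the twist, let go and back off.

```bash
python3 -m creep '[0,0,0,0,0,0,-0.6,0,0,0,0,0,0,-1.1,0,0,0,0,0,0,-1.1,45,0,0,0,0,0,-1.1,45,0,0,0,0,0,-1.1,45,0,0,-1,0,0,-1.1,45,0,0,-2,0,0,-1.1,45,0,0,-2.5,0,0,-1.1,45,0,0,-2.5,0,0,-1.1]'; cat >> h.py <<'E'
def handlepose(phi,back,th=-90,tilt=0,ahead=.010):
    "TCP pose with the bar `ahead` of it, lid at phi; tool keeps the panel's tilt plus tilt deg about chest y"
    c,s=np.cos(phi),np.sin(phi);R=dialpose('middle',0,th)[1]
    B=C2W([.092-.114*c+.0405*s,0,.096+.114*s+.0405*c])
    a=Rz(chest()[2]);R=a@Ro.from_euler('y',tilt,degrees=True).as_matrix()@a.T@R
    return B-R[:,2]*(ahead+back),R
E
python3 -c "
from h import *
delta(*handlepose(0,.07))"
```

```text
time_s: 15.55
tool_pos: [0.5168, -0.0303, 0.1758]
tool_rot: [164.8, 20.4, 142.2]
force: [0.8, 0.3, -0.2]
grip_width: 0.0435
grasp_force: 0.0
shift [-0.517  3.717 -0.016] turn [0.032 0.03  9.125] rows 2.3 6.4 t 15.55 q [-15.0, -13.0, 14.0, 127.0, 5.0, 40.0, 51.0] w 0.04351573842966726
```

```bash
python3 -m creep '[45,-0.5,3.7,-0.5,0,0,1.3,45,-0.5,3.7,-0.5,0,0,2.6,45,-0.5,3.7,-0.5,0,0,3.9,45,-0.5,3.7,0,0,0,5.2,45,-0.5,3.7,0,0,0,6.5,45,-0.5,3.7,0,0,0,7.8,45,-0.5,3.7,0,0.03,0.03,9.1,45,-0.5,3.7,0,0.03,0.03,9.1,45,-0.5,3.7,0,0.03,0.03,9.1]'; python3 -c "
from h import *
delta(*handlepose(0,0))
from cell import env
c=env.read_camera('wrist');print(proj(c,[C2W([-.022,y,.1365]) for y in(.045,-.045)])*1.5)
cv2.imwrite('pics/w3.png',cv2.resize(c['color'][...,::-1],(768,576)))"
```

```text
time_s: 16.45
tool_pos: [0.5843, 0.0521, 0.204]
tool_rot: [155.4, 0.2, 90.5]
force: [-0.3, 0.2, 0.3]
grip_width: 0.0451
grasp_force: 0.0
shift [-1.000e-03  1.360e-01  2.204e+00] turn [-0.062  0.006  0.063] rows 1.3 0.1 t 16.45 q [-13.0, -4.0, 3.0, 117.0, 6.0, 43.0, -13.0] w 0.04512735112354541
[[393.42530968 227.10528668]
 [391.54491007 381.62176656]]
```

View pics/w3.png

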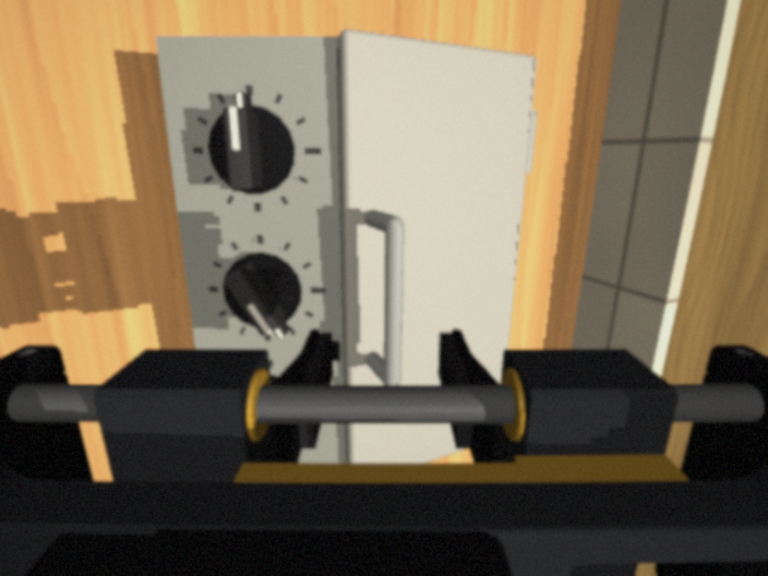

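The handle bar lies at x≈394 in the picture from y≈215 to beyond 380, matching the prediction (393). It is centred between the fingers (about 335 and 455). I'll descend and grip.

```bash
python3 -m creep '[45,0,0.1,0.8,-0.06,0,0,45,0,0.13,1.6,-0.06,0,0,45,0,0.13,2.2,-0.06,0,0,45,0,0.13,2.2,-0.06,0,0,14,0,0.13,2.2,-0.06,0,0,0,0,0.13,2.2,-0.06,0,0,0,0,0.13,2.2,-0.06,0,0,0,0,0.13,2.2,-0.06,0,0,0,0,0.13,2.2,-0.06,0,0]' 20; python3 -c "
from h import *
for p in (.15,.35,.6,.85,1.15): delta(*handlepose(p,0))"
```

```text
time_s: 17.4
tool_pos: [0.6157, 0.0525, 0.1475]
tool_rot: [154.9, 0.1, 90.4]
force: [-0.6, -0.9, -0.3]
grip_width: 0.0132
grasp_force: 0.0
shift [-0.015  0.425 -0.341] turn [0.021 0.    0.038] rows 0.3 0.0 t 17.4 q [-13.0, 3.0, 3.0, 117.0, 7.0, 35.0, -14.0] w 0.013211796982410234
shift [-0.018  1.115 -0.756] turn [0.021 0.    0.038] rows 0.8 0.0 t 17.4 q [-13.0, 3.0, 3.0, 117.0, 7.0, 35.0, -14.0] w 0.013211796982410234
shift [-0.022  2.071 -1.068] turn [0.021 0.    0.038] rows 1.4 0.0 t 17.4 q [-13.0, 3.0, 3.0, 117.0, 7.0, 35.0, -14.0] w 0.013211796982410234
shift [-0.026  3.074 -1.134] turn [0.021 0.    0.038] rows 2.0 0.0 t 17.4 q [-13.0, 3.0, 3.0, 117.0, 7.0, 35.0, -14.0] w 0.013211796982410234
shift [-0.03   4.253 -0.884] turn [0.021 0.    0.038] rows 2.6 0.0 t 17.4 q [-13.0, 3.0, 3.0, 117.0, 7.0, 35.0, -14.0] w 0.013211796982410234
```

```bash
python3 -m creep '[0,0,0,0,0,0,0,0,0,0,0,0,0,0,0,0,0.1,-0.1,0,0,0,0,0,0.2,-0.2,0,0,0,0,0,0.3,-0.27,0,0,0,0,0,0.42,-0.34,0,0,0,0,0,0.65,-0.5,0,0,0,0,0,0.88,-0.63,0,0,0,0,0,1.1,-0.75,0,0,0,0,0,1.1,-0.75,0,0,0]' 25; python3 -c "
from h import *
for p in (.35,.6,.85,1.15): delta(*handlepose(p,0))"
```

```text
time_s: 18.4
tool_pos: [0.6329, 0.0524, 0.1805]
tool_rot: [155.4, 0.2, 90.3]
force: [-18.1, 0.4, 8.3]
grip_width: 0.009
grasp_force: 25.0
shift [-0.009  0.13  -0.001] turn [-0.065  0.011  0.036] rows 0.1 0.1 t 18.4 q [-13.0, 3.0, 4.0, 112.0, 6.0, 40.0, -12.0] w 0.008962911301531217
shift [-0.013  1.083 -0.322] turn [-0.065  0.011  0.036] rows 0.7 0.1 t 18.4 q [-13.0, 3.0, 4.0, 112.0, 6.0, 40.0, -12.0] w 0.008962911301531217
shift [-0.017  2.085 -0.397] turn [-0.065  0.011  0.036] rows 1.3 0.1 t 18.4 q [-13.0, 3.0, 4.0, 112.0, 6.0, 40.0, -12.0] w 0.008962911301531217
shift [-0.021  3.267 -0.158] turn [-0.065  0.011  0.036] rows 2.0 0.1 t 18.4 q [-13.0, 3.0, 4.0, 112.0, 6.0, 40.0, -12.0] w 0.008962911301531217
```

```bash
python3 -m creep '[0,0,0.2,-0.1,0,0,0,0,0,0.42,-0.2,0,0,0,0,0,0.65,-0.29,0,0,0,0,0,0.9,-0.37,0,0,0,0,0,1.15,-0.42,0,0,0,0,0,1.4,-0.44,0,0,0,0,0,1.65,-0.45,0,0,0,0,0,1.9,-0.44,0,0,0,0,0,1.9,-0.44,0,0,0]' 25; python3 -c "
from h import *
for p in (.6,.85,1.15): delta(*handlepose(p,0))"
```

```text
time_s: 19.3
tool_pos: [0.6827, 0.0522, 0.2185]
tool_rot: [154.9, 0.1, 90.3]
force: [-4.2, -1.3, 1.7]
grip_width: 0.009
grasp_force: 25.0
shift [ 0.006 -0.956  0.129] turn [0.021 0.01  0.032] rows 0.6 0.0 t 19.3 q [-12.0, 7.0, 4.0, 104.0, 4.0, 44.0, -10.0] w 0.008994554970539193
shift [0.003 0.047 0.062] turn [0.021 0.01  0.032] rows 0.0 0.0 t 19.3 q [-12.0, 7.0, 4.0, 104.0, 4.0, 44.0, -10.0] w 0.008994554970539193
shift [-1.000e-03  1.226e+00  3.130e-01] turn [0.021 0.01  0.032] rows 0.8 0.0 t 19.3 q [-12.0, 7.0, 4.0, 104.0, 4.0, 44.0, -10.0] w 0.008994554970539193
```

```bash
python3 -m creep '[0,0,0.2,-0.02,0,0,0,0,0,0.4,0.02,0,0,0,0,0,0.6,0.07,0,0,0,0,0,0.8,0.12,0,0,0,0,0,1.0,0.18,0,0,0,0,0,1.2,0.25,0,0,0,0,0,1.2,0.25,0,0,0,0,0,1.2,0.25,0,0,0,15,0,1.2,0.25,0,0,0,15,0,1.2,0.25,0,0,0]' 25; python3 -c "
from h import *
for p in (.85,1.15): delta(*handlepose(p,0))
from cell import env
c=env.read_camera('side');cv2.imwrite('pics/s2.png',cv2.resize(c['color'][80:272,100:356,::-1],(768,576)))"
```

```text
time_s: 20.3
tool_pos: [0.7186, 0.0541, 0.2269]
tool_rot: [154.8, 0.0, 90.4]
force: [1.3, -0.2, 0.9]
grip_width: 0.0138
grasp_force: 0.0
shift [-0.051 -1.153 -0.195] turn [ 0.039 -0.01   0.039] rows 0.7 0.0 t 20.3 q [-12.0, 11.0, 4.0, 98.0, 3.0, 46.0, -9.0] w 0.013819057412093346
shift [-0.056  0.026  0.057] turn [ 0.039 -0.01   0.039] rows 0.1 0.0 t 20.3 q [-12.0, 11.0, 4.0, 98.0, 3.0, 46.0, -9.0] w 0.013819057412093346
```

View pics/s2.png

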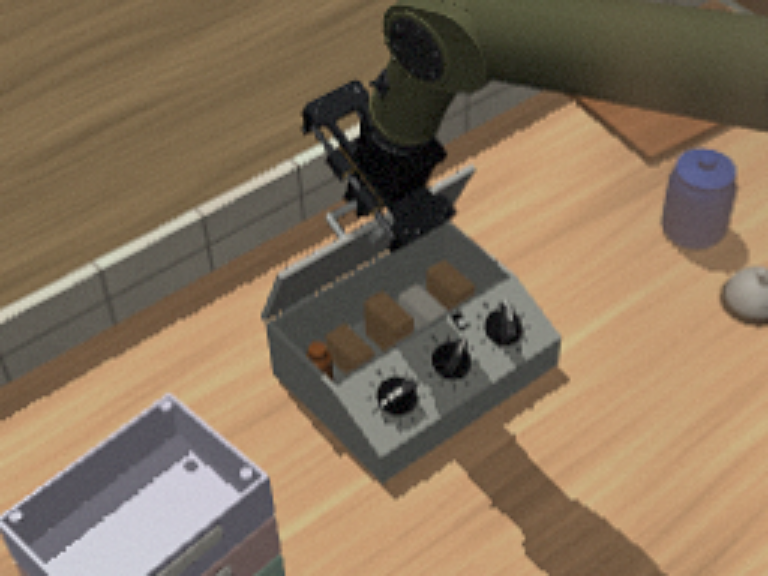

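The lid stands well past halfway, contents visible, hand still around the handle at (370,220). I'll withdraw along the tool axis.

```bash
python3 -m creep '[17,0,0,0,0,0,0,17,0,0,-0.3,0,0,0,17,0,0,-0.6,0,0,0,17,0,0,-1,0,0,0,17,0,0,-1.5,0,0,0,17,0,0,-2.3,0,0,0,17,0,0,-3.2,0,0,0,17,0,0,-4.2,0,0,0,17,0,0,-4.2,0,0,0,17,0,0,-4.2,0,0,0]'; python3 -c "
from h import *
from cell import env
c=env.read_camera('side');cv2.imwrite('pics/s3.png',cv2.resize(c['color'][80:272,100:356,::-1],(768,576)));print(env.get_obs()['force'],env.get_obs()['time_s'])"
```

```text
time_s: 21.35
tool_pos: [0.6644, 0.0532, 0.3421]
tool_rot: [154.8, 0.1, 90.4]
force: [0.5, 0.1, -0.9]
grip_width: 0.0166
grasp_force: 0.0
[ 0.20824495  0.5705909  -0.3356694 ] 21.4
```

View pics/s3.png

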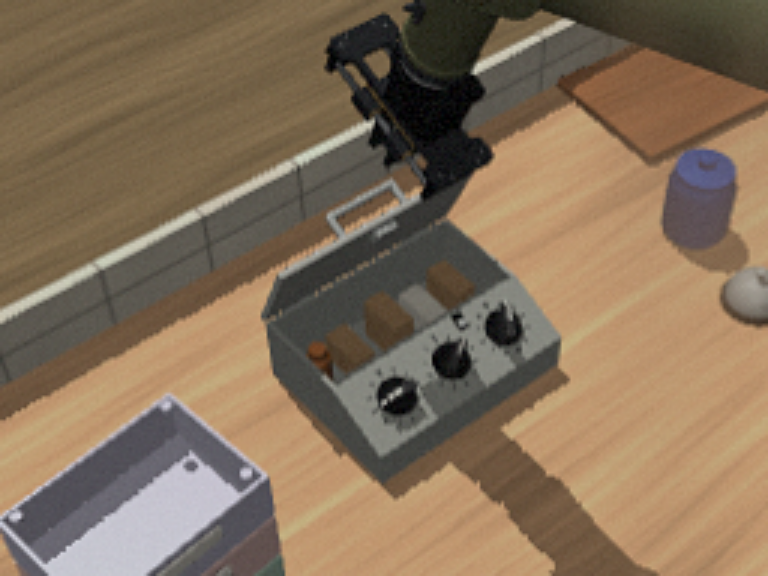

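The lid stays up by itself, the handle at (365,210) is free, and the hand is clear with no contact force.

```bash
python3 -c "
from cell import env
print(env.sign_off())"
```

```text
the job is handed in; nothing more can be done
None
```

The chest is open and handed in: left dial at nine o'clock, middle at two, and the right dial caught at about 35° (just past one o'clock). The lid stands about 65° up on its own with the hand clear, and no other item was touched.

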